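# Pack the microscope's objectives and oil into their tray

## Task

Pack the microscope kit into the four-pocket tray, one item to a pocket, each standing upright on the pocket floor: the oil bottle with the pointed nozzle in the pocket next to the loop handle, then the three objectives in order of length, longest beside the bottle and shortest at the end away from the handle. Set each one down gently instead of dropping it, and leave the two eyepieces and the flat-capped bottle standing where they are.

Things in the scene. Friction and masses are not known exactly. Their poses are not given: they have to be found in the camera images.
- tray: White plastic tray, fixed, any yaw, 244 mm (x) by 68 mm (y). Four pockets in a row along x, each 56 (x) by 60 (y) mm inside, 4 mm walls; wall tops 12 mm and pocket floors 4 mm above the bench. Pocket centres at x = +90, +30, -30, -90 mm, y = 0. Upright steel loop handle, 58 mm wide, 46 mm tall, across its +x end at x = 126 mm. Origin: centre of its underside, at bench level.
- oil_bottle: Immersion-oil bottle, white plastic: body 32 mm diameter to 45 mm height, then shoulders and a thin pointed dropper nozzle, 75 mm tall in all; about 35 g. Origin at the centre of its underside, z up along its axis; round, so its yaw does not matter. Stands upright on the bench at the start.
- objective_long: Longest microscope objective, bright steel: cylinder 32 mm diameter up to 44 mm, then a cone narrowing to a 10 mm tip, 74 mm tall in all; about 190 g. Two thin dark rings near the foot, one higher. Origin at the centre of its underside, z up along its axis; round, so its yaw does not matter. Stands upright on the bench at the start.
- objective_medium: Medium microscope objective, bright steel: cylinder 32 mm diameter up to 40 mm, then a cone narrowing to an 18 mm tip, 56 mm tall in all; about 150 g. Dark rings likewise. Origin at the centre of its underside, z up along its axis; round, so its yaw does not matter. Stands upright on the bench at the start.
- objective_short: Shortest microscope objective, bright steel: cylinder 36 mm diameter up to 36 mm, then a 28 mm wide flat top, 40 mm tall in all; about 120 g. Dark rings likewise. Origin at the centre of its underside, z up along its axis; round, so its yaw does not matter. Stands upright on the bench at the start.
- eyepiece_a: Eyepiece, not to be packed: straight steel tube 28 mm in diameter with a dark top disc, standing on a wider black rubber eyecup 40 mm in diameter and 14 mm high; 52 mm tall in all. Origin at the centre of its underside, z up along its axis; round, so its yaw does not matter. Stands upright on the bench at the start.
- eyepiece_b: A second eyepiece, the same as eyepiece_a, not to be packed. Origin at the centre of its underside, z up along its axis; round, so its yaw does not matter. Stands upright on the bench at the start.
- screw_bottle: Screw-cap bottle, not to be packed: the same white plastic body as the oil bottle (32 mm diameter, 45 mm high) but with a broad flat white cap of 28 mm diameter and no nozzle; 60 mm tall in all. Origin at the centre of its underside, z up along its axis; round, so its yaw does not matter. Stands upright on the bench at the start.
Things that resemble listed ones, but are neither listed nor needed, are in the scene too. What is shaped like the oil_bottle but orange is not meant.

How it is judged:
By the outcome, as a careful person would: the job done as asked, in the order asked, and still so for the second after the job is handed in, with the robot touching nothing.
It also fails if it takes over 112 s, if anything falls off the work surface, if the arm or the gripper's body presses on something with over 40 N, if the wrist force passes 120 N, or if a joint passes its speed limit or range.

## Robot

A 7-joint arm with a two-finger parallel gripper is mounted at the origin on the work surface. World frame = base frame: x ahead of the robot, y to its left, z up, the work surface at z = 0. Lengths are in m, angles in rad, forces in N, time in s.
With the tool pointing down it reaches from about 0.425 to 0.975 m from the base axis. Payload 16.7 kg.
Tool frame: the origin (TCP) lies on the centre line of the jaws, within the pads' length; the fingertips stand 19 mm ahead of it and the grasp point (between the pads) is the TCP (r.tip_extent is the distance from the TCP to the fingertips, in m); z points along the fingers, y is the line along which they close (so a half turn about z gives the same grasp; the last joint's range is limited). The gripper opens to 85 mm and grips with 20 to 120 N. Pads are 22 mm wide; open, the fingers measure 114 mm over their backs; the gripper's body (76 mm by 85 mm) begins 54 mm behind the grasp point. The pads swing forward as they close: fully open they stand 13 mm farther back than shut.
Start: joints at [0.976, 0.426, 0.074, 1.606, -0.034, 1.111, -0.067], TCP at [0.291, -0.609, 0.25] pointing down, gripper open.
Joint ranges: [-2.85, 2.85], [-0.5, 2.14], [-1.23, 1.37], [0.21, 2.46], [-1.02, 4.16], [0.16, 2.05], [-2.73, 2.73]. Speed limits (rad/s): [1.89, 1.89, 2.39, 2.39, 3.01, 3.01, 3.01].

## Interface

Orientations are given as a rotation vector (axis times angle).
In Python, from rig import telemetry, capture, r, models gives the robot as it stands.
- The arm moves only by the shell command python3 -m pendant 'ROWS' [FORCE]. ROWS is a JSON object of lists of equal length, an entry for each row: "xyz": the shift along the tool's x, y, z each as a share of 12 cm, from -1 to 1, a list of three; "rotation": the turn, a rotation vector about the tool's x, y, z each as a share of 0.5 rad, from -1 to 1, a list of three; "claw": the closure, from -1 (fully open) to 1 (shut). A call has 1 to 8 rows; each row shifts and turns the commanded pose from where the row before left it, along the tool's axes as they then stand; what a row does not reach is not made up. A row lasts 1/8 s, in which the tool goes at most 62.5 mm and 10.7 degrees, less where a joint would pass 70% of its speed; a pose out of reach is approached as far as the arm can. A call with a number of a shift or a turn outside -1 to 1 is refused whole. A call with a gripper value outside its range is refused whole. The fingers move at their own pace and stop on an object; FORCE is the grip in N (left out, the last holds). Time passes only in rows, so rows that do not move let the fingers close. It gives the time, the measured TCP pose, the force, the opening and the grip force at its end, in the units of the state.
- telemetry.state(): the state, without advancing time (a new reading comes with each control period).
- capture(name): name is "scene" or "top"; returns a dict with "img" (400x640x3 uint8, red, green, blue), "z_map" (400x640 float32, m along the optical axis (not along the pixel's ray), 0 where there is no reading), "K" (3x3 intrinsics, pixels), "R" (3x3) and "t" (3): a world point X has camera coordinates R X + t. Camera axes: x right, y down, z forward; pixel columns grow to the right and rows downward; lengths in m; the calibration is good to about 2 mm. A picture is of the moment at which its call begins.
- r.close_job(): hands the job in; it is judged then, once.
Trained networks look in a picture, given as the dict that the camera call returned (one of the last four; its "shot" number tells which), for a name from the list of things; names that differ only in an ending like _2 or _b are one class to them, and where a whole thing is asked for, a point or a joint stands for the part that bears it (a point fixed in the world has none). Each returns a list of dicts, best first, with "conf" (0 to 1); they miss things now and then, are a little off and sometimes report something else, mostly with a low value. They report only what shows in the picture. A call takes as long as a camera call. They do not tell look-alikes from the thing itself.
- models.recognise(picture, query): "at" ([x, y, z] in m, in world coordinates, good to about 4 mm: the middle of the surface that is visible of it).
- models.spot_point(picture, query): "at" ([x, y, z] in m, in world coordinates, good to about 4 mm: a listed point, or the origin of a listed thing).
The state is a dict: "time_s": time; "joints": joint angles; "qd": joint speeds; "effort": joint torques, N m; "position": TCP position; "orientation": TCP orientation; "force": force on the tool from outside, world axes, zero at the start; "moment": the same for the moment, N m; "gripper_width": opening from 0.0 (shut) to 1.0 (fully open); "gripper_force": force on a finger pad.
Only numpy, scipy, OpenCV 4.12 (cv2) and the standard library are available. Lean on these libraries where they do the work, as an engineer would, in place of code of your own. Each camera call takes 0.05 s, during which the arm holds its last target. There are 200 camera calls.

## Working session

There is one attempt and no reset: what is moved stays moved. The work goes in short steps, Python scripts to look and compute and a shell command to move; the robot and the scene stay as the last step left them, time stands still between calls to the robot, and variables do not carry over. Pictures are saved under pics/ and viewed, at most 14 in all, crops included, and the job is handed in when it is done.

```bash
ls; mkdir -p pics; python3 - <<'E'
from rig import telemetry, capture, r, models
import cv2,numpy as np
s=telemetry.state(); print({k:np.round(v,3) for k,v in s.items()}, r.tip_extent)
for n in("scene","top"):
    c=capture(n); cv2.imwrite(f"pics/{n}0.png",c["img"][...,::-1])
    print(n,np.round(c["K"],1).tolist(),np.round(c["R"],3).tolist(),np.round(c["t"],3).tolist())
    for q in ["tray","oil_bottle","objective_long","objective_medium","objective_short","eyepiece_a","screw_bottle"]:
        for d in models.spot_point(c,q)[:4]:
            p=np.array(d["at"]);x=c["K"]@(c["R"]@p+c["t"]);print(q,p.round(3),round(d["conf"],2),(x[:2]/x[2]).round())
E
```

```text
pics
{'time_s': np.float64(0.0), 'joints': array([ 0.975,  0.427,  0.074,  1.607, -0.034,  1.111, -0.067]), 'qd': array([-0.001, -0.002,  0.001,  0.001,  0.001, -0.   , -0.001]), 'effort': array([ 2.0000e-03, -9.4983e+01,  3.7620e+00, -4.6352e+01,  1.9000e-02,
        1.0000e-02, -0.0000e+00]), 'position': array([ 0.291, -0.609,  0.25 ]), 'orientation': array([-3.063e+00, -6.940e-01,  1.000e-03]), 'force': array([ 0.69 ,  0.354, -0.133]), 'moment': array([ 0.068,  0.019, -0.032]), 'gripper_force': np.float64(0.0), 'gripper_width': np.float64(0.999)} 0.019
scene [[371.3, 0.0, 322.8], [0.0, 371.3, 198.3], [0.0, 0.0, 1.0]] [[0.146, 0.989, -0.02], [0.667, -0.113, -0.736], [-0.731, 0.095, -0.676]] [-0.074, -0.302, 1.363]
tray [0.556 0.025 0.002] 0.79 [335. 223.]
tray [0.422 0.337 0.002] 0.6 [433. 178.]
oil_bottle [ 0.607 -0.232  0.001] 0.81 [234. 252.]
oil_bottle [ 0.628 -0.314 -0.004] 0.64 [199. 264.]
oil_bottle [ 0.587 -0.16   0.004] 0.58 [264. 240.]
objective_medium [ 0.432 -0.343 -0.002] 0.67 [195. 208.]
objective_medium [0.56  0.03  0.002] 0.5 [338. 224.]
objective_short [ 0.615  0.2
[... 167 characters left out ...]
 0.48 [236. 194.]
screw_bottle [ 0.496 -0.23   0.   ] 0.74 [236. 219.]
top [[388.9, 0.0, 319.2], [0.0, 388.9, 196.5], [0.0, 0.0, 1.0]] [[0.012, -1.0, -0.022], [-0.982, -0.008, -0.189], [0.188, 0.024, -0.982]] [-0.003, 0.495, 0.865]
tray [ 0.561  0.029 -0.002] 0.88 [309. 174.]
oil_bottle [ 0.592 -0.162  0.001] 0.64 [386. 163.]
oil_bottle [ 0.626 -0.313 -0.006] 0.52 [445. 150.]
oil_bottle [ 0.496 -0.231 -0.002] 0.19 [415. 201.]
objective_long [ 0.51   0.238 -0.001] 0.45 [225. 193.]
objective_medium [ 0.432 -0.348 -0.004] 0.74 [464. 227.]
objective_short [ 0.608  0.23  -0.001] 0.57 [230. 156.]
eyepiece_a [ 0.386 -0.233  0.004] 0.48 [417. 246.]
screw_bottle [ 0.498 -0.231 -0.001] 0.6 [415. 200.]
```

View pics/scene0.png

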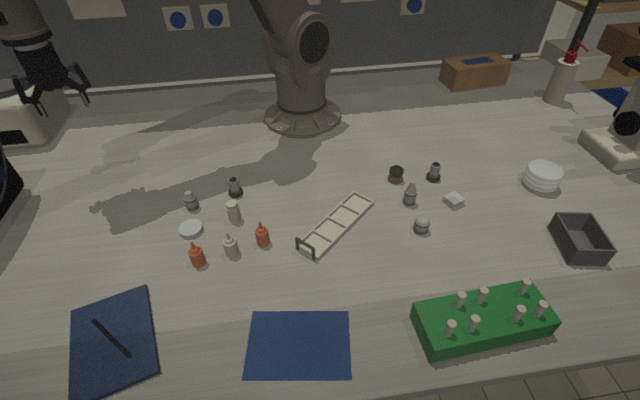

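View pics/top0.png

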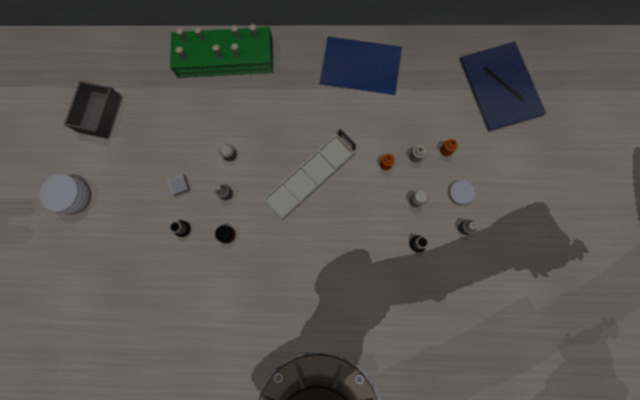

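The scene view shows candidates: white nozzle bottle (230,245), orange ones (262,234) and (197,257), flat-capped (233,210), objectives (190,199), (410,193) and (421,224), eyepieces (235,186) and (434,170), and an unknown dark thing at (396,173). The tray is at (336,225) with its handle at (305,247). Next I'll take an enlarged crop and measure from depth in both views.

```bash
cat > h.py <<'E'
from rig import telemetry, capture, r, models
import cv2,numpy as np
def cloud(c):
    z=c["z_map"].astype(float);v,u=np.mgrid[:400,:640];K=c["K"]
    P=np.stack([(u-K[0,2])/K[0,0]*z,(v-K[1,2])/K[1,1]*z,z],-1)
    W=(P-c["t"])@c["R"]; W[z==0]=np.nan
    return W
E
python3 - <<'E'
from h import *
cs={n:capture(n) for n in("scene","top")}
W={n:cloud(c) for n,c in cs.items()}
obj=dict(oil=(.607,-.232),long=(.51,.238),med=(.432,-.345),short=(.61,.23),screw=(.497,-.231),eye1=(.388,-.233),eye2=(.424,.335),dark=(.40,.23),or1=(.59,-.16),or2=(.627,-.314))
for k,(x,y) in obj.items():
    for n,w in W.items():
        m=(np.hypot(w[...,0]-x,w[...,1]-y)<.035)
        b=np.nanmedian(w[m][:,2][w[m][:,2]<.012]); h=m&(w[...,2]>.015); q=w[h]
        if len(q)==0: print(k,n,'none');continue
        t=q[q[:,2]>q[:,2].max()-.012]
        c=(q.max(0)+q.min(0))/2
        print(k,n,len(q),'bench',b.round(4),'top',q[:,2].max().round(3),'topc',t.mean(0).round(3)[:2],'mid',c[:2].round(3),'ext',(np.ptp(q,0)[:2]).round(3))
# tray white in top
for n,w in W.items():
    m=(w[...,2]>.0025)&(w[...,2]<.02)&(np.hypot(w[...,0]-.56,w[...,1]-.027)<.17)
    m=cv2.morphologyEx(m.astype(np.uint8),cv2.MORPH_OPEN,np.ones((3,3)))
    l,lab,st,_=cv2.connectedComponentsWithStats(m); i=1+st[1:,4].argmax()
    q=w[lab==i]; rc=cv2.minAreaRect(q[:,:2].astype(np.float32)*1000); print('tray',n,len(q),rc,np.percentile(q[:,2],[5,50,95]).round(4))
    hm=(w[...,2]>.03)&(np.hypot(w[...,0]-.56,w[...,1]-.027)<.17)&(w[...,2]<.06)
    g=w[hm]; g=g[np.hypot(g[:,0]-.66,g[:,1]+.05)<.06]; print('handle',len(g),g.mean(0).round(3) if len(g) else 0, g[:,2].max() if len(g) else 0)
i=cs["scene"]["img"][...,::-1]
a=cv2.resize(i[170:275,170:280],None,fx=3.6,fy=3.6,interpolation=2);b=cv2.resize(i[150:255,375:485],None,fx=3.6,fy=3.6,interpolation=2)
cv2.imwrite("pics/crop1.png",np.minimum(255,np.hstack([a,b]).astype(float)*1.6))
E
```

```text
oil scene 240 bench 0.0001 top 0.075 topc [ 0.613 -0.236] mid [ 0.614 -0.237] ext [0.029 0.031]
oil top 181 bench -0.0001 top 0.077 topc [ 0.607 -0.235] mid [ 0.608 -0.235] ext [0.032 0.029]
long scene 213 bench -0.0005 top 0.075 topc [0.515 0.232] mid [0.516 0.232] ext [0.03  0.032]
long top 188 bench -0.0001 top 0.076 topc [0.508 0.233] mid [0.509 0.233] ext [0.031 0.031]
med scene 187 bench 0.0004 top 0.06 topc [ 0.437 -0.347] mid [ 0.44  -0.348] ext [0.027 0.032]
med top 195 bench -0.0001 top 0.059 topc [ 0.429 -0.345] mid [ 0.43  -0.346] ext [0.033 0.03 ]
short scene 207 bench -0.0002 top 0.042 topc [0.618 0.228] mid [0.615 0.23 ] ext [0.035 0.036]
short top 201 bench -0.0001 top 0.045 topc [0.61 0.23] mid [0.612 0.23 ] ext [0.037 0.034]
screw scene 226 bench 0.0001 top 0.063 topc [ 0.501 -0.232] mid [ 0.5   -0.233] ext [0.029 0.032]
screw top 190 bench -0.0002 top 0.063 topc [ 0.494 -0.231] mid [ 0.494 -0.231] ext [0.029 0.029]
eye1 scene 160 bench 0.0006 top 0.055 topc [ 0.398 -0.233] mid [ 0.397 -0.236] ext [0.032 0.031]
eye1 top 178 bench -0.0001 top 0.055 topc [ 0.391 -0.23
[... 576 characters left out ...]
t [0.031 0.03 ]
or2 scene 253 bench 0.0002 top 0.077 topc [ 0.63  -0.313] mid [ 0.63  -0.312] ext [0.03  0.031]
or2 top 195 bench -0.0002 top 0.076 topc [ 0.624 -0.312] mid [ 0.624 -0.312] ext [0.03 0.03]
tray scene 1398 ((558.348876953125, 26.593238830566406), (71.4715576171875, 261.45458984375), 43.329490661621094) [0.0028 0.0052 0.0128]
handle 97 [ 0.649 -0.063  0.043] 0.04816319591704023
tray top 437 ((516.1983642578125, 72.38215637207031), (97.82086944580078, 58.56964111328125), 84.4948501586914) [0.0028 0.0046 0.0127]
handle 83 [ 0.643 -0.063  0.044] 0.04852435188762456[ WARN:0@1.169] global loadsave.cpp:1063 imwrite_ Unsupported depth image for selected encoder is fallbacked to CV_8U.
```

View pics/crop1.png

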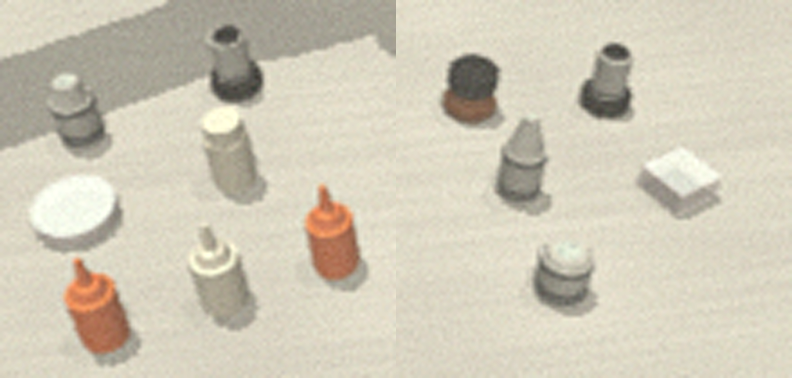

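The crop confirms it. The white nozzle bottle at scene (230,245) is the oil bottle; the orange ones and the flat-capped bottle (233,210) don't fit. The objectives are long (410,193, top at 75 mm), medium (190,199, 58 mm) and short (421,224, 43 mm). The black-topped, brown-footed thing (396,173) is a look-alike, and the eyepieces stand on black cups. I'll turn the tool to the tray's yaw first.

```bash
python3 -m pendant '{"xyz":[[0,0,0],[0,0,0],[0,0,0],[0,0,0],[0,0,0],[0,0,0],[0,0,0],[0,0,0]],"rotation":[[0,0,-0.34],[0,0,-0.34],[0,0,-0.34],[0,0,-0.34],[0,0,-0.34],[0,0,-0.34],[0,0,-0.34],[0,0,-0.34]],"claw":[-1,-1,-1,-1,-1,-1,-1,-1]}' 30
cat >> h.py <<'E'
from scipy.spatial.transform import Rotation as Ro
def go(*ps):
    "shares of 12 cm in tool axes from the measured pose to each world target, in sequence"
    s=telemetry.state();R=Ro.from_rotvec(s["orientation"]).as_matrix();p=np.array(s["position"])
    print("t",round(s["time_s"],2),"at",p.round(4),"w",round(s["gripper_width"],3),"toolx",np.degrees(np.arctan2(R[1,0],R[0,0])).round(2),"toolz",R[:,2].round(3),"F",np.round(s["force"],1))
    for q in ps:
        d=R.T@(np.array(q)-p)/.12; print(np.round(q,4),"shares",d.round(3)); p=np.array(q)
E
python3 - <<'E'
from h import *
from scipy.optimize import minimize
for n in("scene","top"):
    w=cloud(capture(n)); q=w[np.hypot(w[...,0]-.56,w[...,1]-.027)<.2]; q=q[q[:,2]<.02]
    f=np.clip((q[:,2]-.0022)/.002,-1,1)
    def c(p):
        a=np.radians(p[2]*1);d=q[:,:2]-p[:2]/1000
        X=d@[np.cos(a),np.sin(a)];Y=d@[-np.sin(a),np.cos(a)]
        ins=1/(1+np.exp((abs(X)-.122)/.0015))/(1+np.exp((abs(Y)-.034)/.0015))
        return -(f*ins).sum()
    b=min((minimize(c,[560+dx,27+dy,-46.5],method="Nelder-Mead",options=dict(initial_simplex=np.array([560+dx,27+dy,-46.5])+np.array([[0,0,0],[8,0,0],[0,8,0],[0,0,3]]))) for dx in(-6,0,6) for dy in(-6,0,6)),key=lambda o:o.fun)
    print(n,b.x.round(2),b.fun.round(1),len(q))
go()
E
```

```text
time_s: 1.9
position: [0.2909, -0.6091, 0.2503]
orientation: [-1.939, -2.472, 0.0]
force: [-0.3, 0.1, -0.4]
gripper_width: 0.997
gripper_force: 0.0
scene [557.88  27.19 -46.27] -1226.9 14038
top [556.91  27.82 -46.53] -1627.2 19338
t 2.0 at [ 0.2908 -0.6091  0.2503] w 1.002 toolx 103.59 toolz [ 0.  0. -1.] F [-0.6 -0.1 -0. ]
```

```bash
python3 -m pendant '{"xyz":[[0,0,0],[0,0,0],[0,0,0],[0,0,0]],"rotation":[[0,0,-0.35],[0,0,-0.35],[0,0,-0.347],[0,0,0]],"claw":[-1,-1,-1,-1]}'
python3 - <<'E'
from h import *
go((.610,-.2355,.2),(.610,-.2355,.033))
E
```

```text
time_s: 2.5
position: [0.2908, -0.6091, 0.2502]
orientation: [-1.248, -2.883, -0.0]
force: [-0.6, 0.2, -0.8]
gripper_width: 1.001
gripper_force: 0.0
t 2.5 at [ 0.2908 -0.6091  0.2502] w 1.001 toolx 133.19 toolz [ 0.  0. -1.] F [-0.6  0.2 -0.8]
[ 0.61   -0.2355  0.2   ] shares [0.449 4.07  0.42 ]
[ 0.61   -0.2355  0.033 ] shares [-0.    -0.     1.392]
```

```bash
python3 -m pendant '{"xyz":[[0.05,0.3,0.03],[0.05,0.4,0.04],[0.05,0.4,0.04],[0.05,0.4,0.04],[0.05,0.4,0.04],[0.05,0.4,0.04],[0.05,0.4,0.04],[0.05,0.4,0.04]],"rotation":[[0,0,0],[0,0,0],[0,0,0],[0,0,0],[0,0,0],[0,0,0],[0,0,0],[0,0,0]],"claw":[-1,-1,-1,-1,-1,-1,-1,-1]}'
python3 -m pendant '{"xyz":[[0.05,0.4,0.04],[0,0.37,0.07],[0,0.2,0],[0,0,0],[0,0,0]],"rotation":[[0,0,0],[0,0,0],[0,0,0],[0,0,0],[0,0,0]],"claw":[-1,-1,-1,-1,-1]}'
python3 - <<'E'
from h import *
go((.610,-.2355,.2),(.610,-.2355,.033))
c=capture("top");w=cloud(c)
m=np.hypot(w[...,0]-.61,w[...,1]+.2355)<.035;q=w[m&(w[...,2]>.015)&(w[...,2]<.09)];print(len(q))
E
```

```text
time_s: 3.5
position: [0.5289, -0.3172, 0.2131]
orientation: [1.253, 2.881, -0.0]
force: [0.5, -0.2, -0.6]
gripper_width: 1.004
gripper_force: 0.0
time_s: 4.12
position: [0.6078, -0.2351, 0.2]
orientation: [-1.246, -2.884, 0.001]
force: [-0.5, -0.8, 0.3]
gripper_width: 1.003
gripper_force: 0.0
t 4.12 at [ 0.6078 -0.2351  0.2   ] w 1.003 toolx 133.25 toolz [-0.    -0.001 -1.   ] F [-0.5 -0.8  0.3]
[ 0.61   -0.2355  0.2   ] shares [-0.015  0.011  0.   ]
[ 0.61   -0.2355  0.033 ] shares [0.000e+00 1.000e-03 1.392e+00]
184
```

```bash
python3 -m pendant '{"xyz":[[-0.015,0.01,0.3],[0,0,0.35],[0,0,0.35],[0,0,0.25],[0,0,0.14],[0,0,0],[0,0,0]],"rotation":[[0,0,0],[0,0,0],[0,0,0],[0,0,0],[0,0,0],[0,0,0],[0,0,0]],"claw":[-1,-1,-1,-1,-1,-1,-1]}'
python3 -m pendant '{"xyz":[[0,0,0],[0,0,0],[0,0,0],[0,0,0],[0,0,0],[0,0,0]],"rotation":[[0,0,0],[0,0,0],[0,0,0],[0,0,0],[0,0,0],[0,0,0]],"claw":[1,1,1,1,1,1]}' 30
```

```text
time_s: 5.05
position: [0.6112, -0.2349, 0.0345]
orientation: [1.242, 2.884, 0.0]
force: [-0.4, -0.2, -0.2]
gripper_width: 1.001
gripper_force: 0.0
time_s: 5.8
position: [0.6107, -0.2344, 0.0336]
orientation: [1.241, 2.886, -0.0]
force: [-1.8, 0.1, 6.3]
gripper_width: 0.367
gripper_force: 29.4
```

```bash
python3 -m pendant '{"xyz":[[0,0,-0.15],[0,0,-0.3],[0,0,-0.35],[0,0,-0.2],[0,0,0],[0,0,0]],"rotation":[[0,0,0],[0,0,0],[0,0,0],[0,0,0],[0,0,0],[0,0,0]],"claw":[1,1,1,1,1,1]}'
python3 - <<'E'
from h import *
go((.6196,-.0377,.155),(.6196,-.0377,.039))
for n in("scene","top"):
    c=capture(n);w=cloud(c);p=np.array(telemetry.state()["position"])
    m=(np.hypot(w[...,0]-p[0],w[...,1]-p[1])<.025)&(w[...,2]>.1)&(w[...,2]<.15);q=w[m];print(n,len(q),q[:,2].min() if len(q) else 0,q.mean(0).round(3))
    if n=="scene": cv2.imwrite("pics/lift.png",cv2.resize(c["img"][120:300,150:420,::-1],None,fx=2.9,fy=2.9))
E
```

```text
time_s: 6.55
position: [0.6102, -0.2344, 0.1531]
orientation: [-1.241, -2.886, 0.0]
force: [0.2, -0.8, -1.1]
gripper_width: 0.366
gripper_force: 29.8
t 6.55 at [ 0.6102 -0.2344  0.1531] w 0.366 toolx 133.45 toolz [-0.  0. -1.] F [ 0.2 -0.8 -1.1]
[ 0.6196 -0.0377  0.155 ] shares [ 1.136  1.184 -0.016]
[ 0.6196 -0.0377  0.039 ] shares [-0.     0.     0.967]
scene 113 0.11986837055663521 [ 0.624 -0.238  0.135]
top 89 0.12015019064934362 [ 0.6   -0.227  0.137]
```

View pics/lift.png

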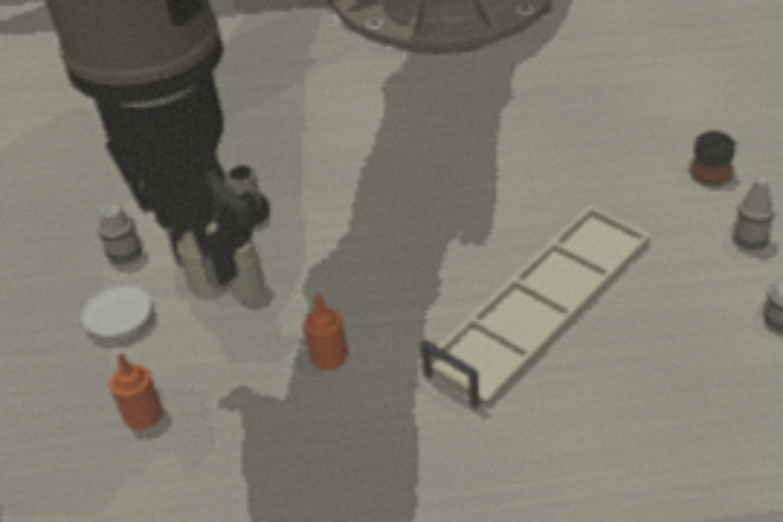

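The picture shows the bottle held upright at (240,270) in the crop, with its underside about 33 mm below the TCP, as planned.

```bash
python3 -m pendant '{"xyz":[[0.14,0.14,0],[0.25,0.26,0],[0.25,0.26,0],[0.25,0.26,0],[0.18,0.19,0],[0.06,0.07,0],[0,0,0],[0,0,0]],"rotation":[[0,0,0],[0,0,0],[0,0,0],[0,0,0],[0,0,0],[0,0,0],[0,0,0],[0,0,0]],"claw":[1,1,1,1,1,1,1,1]}'
python3 - <<'E'
from h import *
go((.6196,-.0377,.1),(.6196,-.0377,.041))
E
```

```text
time_s: 7.65
position: [0.6199, -0.04, 0.1529]
orientation: [-1.243, -2.885, 0.001]
force: [-1.3, -0.2, -0.6]
gripper_width: 0.36
gripper_force: 29.8
t 7.65 at [ 0.6199 -0.04    0.1529] w 0.36 toolx 133.37 toolz [-0. -0. -1.] F [-1.3 -0.2 -0.6]
[ 0.6196 -0.0377  0.1   ] shares [0.016 0.012 0.441]
[ 0.6196 -0.0377  0.041 ] shares [0.    0.    0.492]
```

```bash
python3 -m pendant '{"xyz":[[0.016,0.012,0.15],[0,0,0.25],[0,0,0.25],[0,0,0.17],[0,0,0.08],[0,0,0.02],[0,0,0],[0,0,0]],"rotation":[[0,0,0],[0,0,0],[0,0,0],[0,0,0],[0,0,0],[0,0,0],[0,0,0],[0,0,0]],"claw":[1,1,1,1,1,1,1,1]}'
python3 -m pendant '{"xyz":[[0,0,0.01],[0,0,0.01],[0,0,0]],"rotation":[[0,0,0],[0,0,0],[0,0,0]],"claw":[1,1,1]}'
```

```text
time_s: 8.65
position: [0.6203, -0.0362, 0.0436]
orientation: [1.241, 2.885, 0.001]
force: [-0.4, 0.0, -0.6]
gripper_width: 0.361
gripper_force: 29.8
time_s: 9.02
position: [0.6197, -0.0362, 0.0403]
orientation: [-1.241, -2.886, -0.0]
force: [0.0, -1.0, 0.1]
gripper_width: 0.36
gripper_force: 29.8
```

```bash
python3 -m pendant '{"xyz":[[0,0,0.01],[0,0,0.01],[0,0,0]],"rotation":[[0,0,0],[0,0,0],[0,0,0]],"claw":[1,1,1]}'
python3 -m pendant '{"xyz":[[0,0,0.008],[0,0,0],[0,0,0]],"rotation":[[0,0,0],[0,0,0],[0,0,0]],"claw":[1,1,1]}'
```

```text
time_s: 9.4
position: [0.6197, -0.0361, 0.0378]
orientation: [-1.241, -2.886, -0.0]
force: [0.7, -0.0, 0.1]
gripper_width: 0.371
gripper_force: 29.8
time_s: 9.78
position: [0.6198, -0.0361, 0.0376]
orientation: [1.241, 2.886, -0.0]
force: [-4.0, 0.3, 10.8]
gripper_width: 0.364
gripper_force: 30.8
```

Contact with the floor at TCP 37.6 mm, about 11 N. Releasing and lifting.

```bash
python3 -m pendant '{"xyz":[[0,0,0],[0,0,0],[0,0,0],[0,0,0],[0,0,-0.1],[0,0,-0.3],[0,0,-0.4],[0,0,-0.3]],"rotation":[[0,0,0],[0,0,0],[0,0,0],[0,0,0],[0,0,0],[0,0,0],[0,0,0],[0,0,0]],"claw":[-0.6,-0.3,-0.3,-0.3,-0.3,-0.6,-1,-1]}'
python3 - <<'E'
from h import *
go((.512,.2325,.175),(.512,.2325,.033))
E
```

```text
time_s: 10.78
position: [0.6201, -0.036, 0.1718]
orientation: [1.24, 2.885, 0.001]
force: [-0.1, -0.4, 0.5]
gripper_width: 1.0
gripper_force: 0.0
t 10.78 at [ 0.6201 -0.036   0.1718] w 1.0 toolx 133.47 toolz [ 0.002  0.    -1.   ] F [-0.1 -0.4  0.5]
[0.512  0.2325 0.175 ] shares [ 2.244  0.885 -0.028]
[0.512  0.2325 0.033 ] shares [ 1.000e-03 -2.000e-03  1.183e+00]
```

```bash
python3 -m pendant '{"xyz":[[0.2,0.08,0],[0.37,0.145,0],[0.37,0.145,0],[0.37,0.145,0],[0.37,0.145,0],[0.37,0.145,0],[0.19,0.08,-0.02],[0,0,0]],"rotation":[[0,0,0],[0,0,0],[0,0,0],[0,0,0],[0,0,0],[0,0,0],[0,0,0],[0,0,0]],"claw":[-1,-1,-1,-1,-1,-1,-1,-1]}'
python3 - <<'E'
from h import *
go((.512,.2325,.175),(.512,.2325,.033))
for n in("scene","top"):
    w=cloud(capture(n))
    q=w[(np.hypot(w[...,0]-.62,w[...,1]+.037)<.027)&(w[...,2]>.02)&(w[...,2]<.09)]
    t=q[q[:,2]>q[:,2].max()-.012];print(n,len(q),q[:,2].max().round(3),t.mean(0).round(3),((q.max(0)+q.min(0))/2).round(3))
E
```

```text
time_s: 11.78
position: [0.5112, 0.2343, 0.1725]
orientation: [1.236, 2.888, 0.002]
force: [-0.5, -0.2, -0.7]
gripper_width: 1.0
gripper_force: 0.0
t 11.78 at [0.5112 0.2343 0.1725] w 1.0 toolx 133.66 toolz [ 0.001  0.001 -1.   ] F [-0.5 -0.2 -0.7]
[0.512  0.2325 0.175 ] shares [-0.015 -0.005 -0.021]
[0.512  0.2325 0.033 ] shares [-0.    -0.002  1.183]
scene 225 0.079 [ 0.622 -0.039  0.074] [ 0.624 -0.038  0.05 ]
top 165 0.08 [ 0.617 -0.038  0.076] [ 0.617 -0.039  0.05 ]
```

The bottle stands upright in its pocket at (0.620,-0.038), top at 79 mm. Next is the long objective.

```bash
python3 -m pendant '{"xyz":[[-0.015,-0.005,0.2],[0,0,0.3],[0,0,0.3],[0,0,0.23],[0,0,0.13],[0,0,0],[0,0,0]],"rotation":[[0,0,0],[0,0,0],[0,0,0],[0,0,0],[0,0,0],[0,0,0],[0,0,0]],"claw":[-1,-1,-1,-1,-1,-1,-1]}'
python3 -m pendant '{"xyz":[[0,0,0],[0,0,0],[0,0,0],[0,0,0],[0,0,0],[0,0,0]],"rotation":[[0,0,0],[0,0,0],[0,0,0],[0,0,0],[0,0,0],[0,0,0]],"claw":[1,1,1,1,1,1]}' 50
python3 -m pendant '{"xyz":[[0,0,-0.1],[0,0,-0.25],[0,0,-0.3],[0,0,-0.25],[0,0,-0.1],[0,0,0],[0,0,0]],"rotation":[[0,0,0],[0,0,0],[0,0,0],[0,0,0],[0,0,0],[0,0,0],[0,0,0]],"claw":[1,1,1,1,1,1,1]}'
python3 - <<'E'
from h import *
go((.5782,.0058,.155),(.5782,.0058,.042))
p=np.array(telemetry.state()["position"])
for n in("scene","top"):
    w=cloud(capture(n))
    q=w[(np.hypot(w[...,0]-p[0],w[...,1]-p[1])<.025)&(w[...,2]>.09)&(w[...,2]<.15)];print(n,len(q),q[:,2].min().round(3),q.mean(0).round(3))
E
```

```text
time_s: 12.75
position: [0.5134, 0.2303, 0.0332]
orientation: [1.241, 2.885, 0.001]
force: [0.2, 0.1, 0.3]
gripper_width: 0.997
gripper_force: 0.0
time_s: 13.5
position: [0.513, 0.2304, 0.0327]
orientation: [1.241, 2.885, 0.001]
force: [-1.7, -0.2, 9.2]
gripper_width: 0.362
gripper_force: 48.8
time_s: 14.38
position: [0.5123, 0.2299, 0.1511]
orientation: [-1.241, -2.885, 0.002]
force: [0.2, 0.7, -1.2]
gripper_width: 0.355
gripper_force: 49.7
t 14.38 at [0.5123 0.2299 0.1511] w 0.355 toolx 133.45 toolz [-0.001 -0.001 -1.   ] F [ 0.2  0.7 -1.2]
[0.5782 0.0058 0.155 ] shares [-1.734 -0.886 -0.032]
[0.5782 0.0058 0.042 ] shares [-0.001  0.001  0.942]
scene 149 0.119 [0.52  0.224 0.136]Traceback (most recent call last):
  File "<stdin>", line 6, in <module>
    return umr_minimum(a, axis, None, out, keepdims, initial, where)
ValueError: zero-size array to reduction operation minimum which has no identity
```

```bash
python3 -m pendant '{"xyz":[[-0.15,-0.08,0],[-0.3,-0.15,0],[-0.35,-0.18,0],[-0.35,-0.18,0],[-0.3,-0.15,0],[-0.2,-0.1,0],[-0.084,-0.046,0],[0,0,0]],"rotation":[[0,0,0],[0,0,0],[0,0,0],[0,0,0],[0,0,0],[0,0,0],[0,0,0],[0,0,0]],"claw":[1,1,1,1,1,1,1,1]}'
python3 -m pendant '{"xyz":[[0,0,0],[0,0,0.15],[0,0,0.25],[0,0,0.25],[0,0,0.15],[0,0,0.08],[0,0,0],[0,0,0]],"rotation":[[0,0,0],[0,0,0],[0,0,0],[0,0,0],[0,0,0],[0,0,0],[0,0,0],[0,0,0]],"claw":[1,1,1,1,1,1,1,1]}'
python3 - <<'E'
from h import *
go((.5782,.0058,.039))
E
```

```text
time_s: 15.48
position: [0.5785, 0.0062, 0.1517]
orientation: [-1.241, -2.885, 0.0]
force: [-0.8, 0.4, -1.0]
gripper_width: 0.357
gripper_force: 49.7
time_s: 16.48
position: [0.5793, 0.0062, 0.0474]
orientation: [1.241, 2.885, 0.001]
force: [0.8, -0.2, -0.8]
gripper_width: 0.355
gripper_force: 49.7
t 16.48 at [0.5793 0.0062 0.0474] w 0.355 toolx 133.45 toolz [ 0.001  0.    -1.   ] F [ 0.8 -0.2 -0.8]
[0.5782 0.0058 0.039 ] shares [ 0.004 -0.009  0.07 ]
```

```bash
python3 -m pendant '{"xyz":[[0,-0.008,0.03],[0,0,0.02],[0,0,0.015],[0,0,0.005],[0,0,0],[0,0,0]],"rotation":[[0,0,0],[0,0,0],[0,0,0],[0,0,0],[0,0,0],[0,0,0]],"claw":[1,1,1,1,1,1]}'
python3 -m pendant '{"xyz":[[0,0,0.01],[0,0,0],[0,0,0]],"rotation":[[0,0,0],[0,0,0],[0,0,0]],"claw":[1,1,1]}'
```

```text
time_s: 17.23
position: [0.5781, 0.0055, 0.0382]
orientation: [1.241, 2.886, 0.0]
force: [0.3, 0.5, -1.7]
gripper_width: 0.361
gripper_force: 49.7
time_s: 17.6
position: [0.578, 0.0055, 0.037]
orientation: [-1.241, -2.886, -0.0]
force: [0.8, -0.0, -1.4]
gripper_width: 0.36
gripper_force: 49.7
```

```bash
python3 -m pendant '{"xyz":[[0,0,0.007],[0,0,0],[0,0,0]],"rotation":[[0,0,0],[0,0,0],[0,0,0]],"claw":[1,1,1]}'
```

```text
time_s: 17.98
position: [0.5781, 0.0055, 0.0367]
orientation: [1.241, 2.886, -0.0]
force: [-4.4, -1.2, 10.8]
gripper_width: 0.359
gripper_force: 51.1
```

Contact. Releasing and lifting, then on to the medium objective.

```bash
python3 -m pendant '{"xyz":[[0,0,0],[0,0,0],[0,0,0],[0,0,0],[0,0,-0.1],[0,0,-0.3],[0,0,-0.4],[0,0,-0.3]],"rotation":[[0,0,0],[0,0,0],[0,0,0],[0,0,0],[0,0,0],[0,0,0],[0,0,0],[0,0,0]],"claw":[-0.6,-0.3,-0.3,-0.3,-0.3,-0.6,-1,-1]}'
python3 - <<'E'
from h import *
go((.4345,-.3465,.17),(.4345,-.3465,.033))
E
```

```text
time_s: 18.98
position: [0.5783, 0.0057, 0.1709]
orientation: [1.24, 2.885, 0.001]
force: [-0.5, -0.5, -0.1]
gripper_width: 1.002
gripper_force: 0.0
t 18.98 at [0.5783 0.0057 0.1709] w 1.002 toolx 133.47 toolz [ 0.002  0.    -1.   ] F [-0.5 -0.5 -0.1]
[ 0.4345 -0.3465  0.17  ] shares [-1.305 -2.889  0.005]
[ 0.4345 -0.3465  0.033 ] shares [ 1.000e-03 -2.000e-03  1.142e+00]
```

```bash
python3 -m pendant '{"xyz":[[-0.09,-0.2,0],[-0.18,-0.4,0],[-0.18,-0.4,0],[-0.18,-0.4,0],[-0.18,-0.4,0],[-0.18,-0.4,0],[-0.18,-0.4,0],[-0.1,-0.2,0]],"rotation":[[0,0,0],[0,0,0],[0,0,0],[0,0,0],[0,0,0],[0,0,0],[0,0,0],[0,0,0]],"claw":[-1,-1,-1,-1,-1,-1,-1,-1]}'
python3 -m pendant '{"xyz":[[-0.035,-0.089,0],[0,0,0],[0,0,0]],"rotation":[[0,0,0],[0,0,0],[0,0,0]],"claw":[-1,-1,-1]}'
python3 - <<'E'
from h import *
go((.4345,-.3465,.17),(.4345,-.3465,.033))
for n in("scene","top"):
    w=cloud(capture(n))
    q=w[(np.hypot(w[...,0]-.578,w[...,1]-.006)<.027)&(w[...,2]>.02)&(w[...,2]<.09)]
    t=q[q[:,2]>q[:,2].max()-.012];print(n,len(q),q[:,2].max().round(3),t.mean(0).round(3),((q.max(0)+q.min(0))/2).round(3))
E
```

```text
time_s: 19.98
position: [0.4373, -0.3389, 0.1689]
orientation: [1.245, 2.884, -0.001]
force: [0.2, 0.5, 0.6]
gripper_width: 1.0
gripper_force: 0.0
time_s: 20.35
position: [0.4348, -0.3453, 0.1683]
orientation: [1.238, 2.887, 0.001]
force: [-0.2, 0.9, -0.2]
gripper_width: 0.998
gripper_force: 0.0
t 20.35 at [ 0.4348 -0.3453  0.1683] w 0.998 toolx 133.56 toolz [ 0.  0. -1.] F [-0.2  0.9 -0.2]
[ 0.4345 -0.3465  0.17  ] shares [-0.006 -0.009 -0.014]
[ 0.4345 -0.3465  0.033 ] shares [-0.000e+00 -1.000e-03  1.142e+00]
scene 224 0.079 [0.578 0.007 0.074] [0.58  0.007 0.05 ]
top 167 0.082 [0.571 0.008 0.077] [0.572 0.007 0.052]
```

The long objective stands in its pocket. Now picking the medium one.

```bash
python3 -m pendant '{"xyz":[[-0.006,-0.009,0.2],[0,0,0.3],[0,0,0.3],[0,0,0.2],[0,0,0.12],[0,0,0],[0,0,0]],"rotation":[[0,0,0],[0,0,0],[0,0,0],[0,0,0],[0,0,0],[0,0,0],[0,0,0]],"claw":[-1,-1,-1,-1,-1,-1,-1]}'
python3 -m pendant '{"xyz":[[0,0,0],[0,0,0],[0,0,0],[0,0,0],[0,0,0],[0,0,0]],"rotation":[[0,0,0],[0,0,0],[0,0,0],[0,0,0],[0,0,0],[0,0,0]],"claw":[1,1,1,1,1,1]}' 50
python3 -m pendant '{"xyz":[[0,0,-0.1],[0,0,-0.25],[0,0,-0.35],[0,0,-0.35],[0,0,-0.1],[0,0,0],[0,0,0]],"rotation":[[0,0,0],[0,0,0],[0,0,0],[0,0,0],[0,0,0],[0,0,0],[0,0,0]],"claw":[1,1,1,1,1,1,1]}'
python3 - <<'E'
from h import *
go((.5368,.0492,.17),(.5368,.0492,.042))
p=np.array(telemetry.state()["position"])
for n in("scene","top"):
    w=cloud(capture(n))
    q=w[(np.hypot(w[...,0]-p[0],w[...,1]-p[1])<.025)&(w[...,2]>.09)&(w[...,2]<.16)];print(n,len(q),len(q) and (q[:,2].min().round(3),q.mean(0).round(3)))
E
```

```text
time_s: 21.32
position: [0.4344, -0.3481, 0.0346]
orientation: [1.24, 2.885, -0.0]
force: [-0.7, -0.2, 0.8]
gripper_width: 1.001
gripper_force: 0.0
time_s: 22.08
position: [0.4339, -0.348, 0.0342]
orientation: [1.241, 2.886, -0.0]
force: [-1.9, 1.7, 8.0]
gripper_width: 0.361
gripper_force: 48.7
time_s: 22.95
position: [0.4331, -0.3476, 0.1705]
orientation: [-1.24, -2.884, -0.001]
force: [-0.5, 0.1, -2.4]
gripper_width: 0.355
gripper_force: 49.7
t 22.95 at [ 0.4331 -0.3476  0.1705] w 0.355 toolx 133.46 toolz [-0.001  0.001 -1.   ] F [-0.5  0.1 -2.4]
[0.5368 0.0492 0.17  ] shares [1.806 2.901 0.007]
[0.5368 0.0492 0.042 ] shares [-0.002  0.     1.067]
scene 86 (np.float64(0.136), array([ 0.445, -0.347,  0.148]))
top 68 (np.float64(0.137), array([ 0.423, -0.336,  0.15 ]))
```

```bash
python3 -m pendant '{"xyz":[[0.093,0.15,0],[0.156,0.25,0],[0.187,0.3,0],[0.218,0.35,0],[0.218,0.35,0],[0.218,0.35,0],[0.218,0.35,0],[0.187,0.3,0]],"rotation":[[0,0,0],[0,0,0],[0,0,0],[0,0,0],[0,0,0],[0,0,0],[0,0,0],[0,0,0]],"claw":[1,1,1,1,1,1,1,1]}'
python3 -m pendant '{"xyz":[[0.156,0.25,0],[0.095,0.15,0],[0.06,0.1,0],[0,0,0],[0,0,0]],"rotation":[[0,0,0],[0,0,0],[0,0,0],[0,0,0],[0,0,0]],"claw":[1,1,1,1,1]}'
python3 - <<'E'
from h import *
go((.5368,.0492,.17),(.5368,.0492,.044))
E
```

```text
time_s: 24.05
position: [0.5192, -0.0167, 0.1713]
orientation: [-1.239, -2.886, -0.0]
force: [1.4, -0.4, -1.6]
gripper_width: 0.358
gripper_force: 49.7
time_s: 24.68
position: [0.537, 0.0479, 0.1715]
orientation: [-1.242, -2.885, 0.001]
force: [-0.0, -0.5, -2.7]
gripper_width: 0.354
gripper_force: 49.7
t 24.68 at [0.537  0.0479 0.1715] w 0.354 toolx 133.41 toolz [-0.001 -0.    -1.   ] F [-0.  -0.5 -2.7]
[0.5368 0.0492 0.17  ] shares [0.01  0.006 0.013]
[0.5368 0.0492 0.044 ] shares [-0.00e+00  1.00e-03  1.05e+00]
```

```bash
python3 -m pendant '{"xyz":[[0.01,0.006,0.15],[0,0,0.25],[0,0,0.25],[0,0,0.2],[0,0,0.12],[0,0,0.06],[0,0,0.02],[0,0,0]],"rotation":[[0,0,0],[0,0,0],[0,0,0],[0,0,0],[0,0,0],[0,0,0],[0,0,0],[0,0,0]],"claw":[1,1,1,1,1,1,1,1]}'
python3 -m pendant '{"xyz":[[0,0,0.02],[0,0,0.01],[0,0,0],[0,0,0]],"rotation":[[0,0,0],[0,0,0],[0,0,0],[0,0,0]],"claw":[1,1,1,1]}'
```

```text
time_s: 25.68
position: [0.5374, 0.0501, 0.0462]
orientation: [1.241, 2.885, 0.001]
force: [-0.4, 0.4, -1.5]
gripper_width: 0.356
gripper_force: 49.7
time_s: 26.18
position: [0.5371, 0.0501, 0.0422]
orientation: [1.241, 2.886, 0.0]
force: [0.1, 0.8, -1.3]
gripper_width: 0.354
gripper_force: 49.7
```

```bash
python3 -m pendant '{"xyz":[[0,0,0.012],[0,0,0.01],[0,0,0.004],[0,0,0],[0,0,0]],"rotation":[[0,0,0],[0,0,0],[0,0,0],[0,0,0],[0,0,0]],"claw":[1,1,1,1,1]}'
python3 -m pendant '{"xyz":[[0,0,0.008],[0,0,0],[0,0,0]],"rotation":[[0,0,0],[0,0,0],[0,0,0]],"claw":[1,1,1]}'
```

```text
time_s: 26.8
position: [0.537, 0.0501, 0.039]
orientation: [-1.241, -2.886, -0.0]
force: [0.5, -0.6, -1.4]
gripper_width: 0.355
gripper_force: 49.7
time_s: 27.18
position: [0.5371, 0.0501, 0.0383]
orientation: [1.241, 2.886, 0.0]
force: [-2.2, -0.9, 5.9]
gripper_width: 0.353
gripper_force: 50.5
```

```bash
python3 -m pendant '{"xyz":[[0,0,0],[0,0,0],[0,0,0],[0,0,0],[0,0,-0.1],[0,0,-0.3],[0,0,-0.4],[0,0,-0.3]],"rotation":[[0,0,0],[0,0,0],[0,0,0],[0,0,0],[0,0,0],[0,0,0],[0,0,0],[0,0,0]],"claw":[-0.6,-0.3,-0.3,-0.3,-0.3,-0.6,-1,-1]}'
python3 - <<'E'
from h import *
go((.6135,.2295,.17),(.6135,.2295,.03))
E
```

```text
time_s: 28.18
position: [0.5372, 0.0503, 0.1728]
orientation: [1.24, 2.885, 0.001]
force: [0.8, -0.3, 0.8]
gripper_width: 0.999
gripper_force: 0.0
t 28.18 at [0.5372 0.0503 0.1728] w 0.999 toolx 133.47 toolz [ 0.001  0.    -1.   ] F [ 0.8 -0.3  0.8]
[0.6135 0.2295 0.17  ] shares [0.646 1.488 0.024]
[0.6135 0.2295 0.03  ] shares [ 1.000e-03 -1.000e-03  1.167e+00]
```

```bash
python3 -m pendant '{"xyz":[[0.086,0.2,0],[0.16,0.37,0],[0.16,0.37,0],[0.16,0.37,0.02],[0.08,0.178,0],[0,0,0],[0,0,0]],"rotation":[[0,0,0],[0,0,0],[0,0,0],[0,0,0],[0,0,0],[0,0,0],[0,0,0]],"claw":[-1,-1,-1,-1,-1,-1,-1]}'
python3 - <<'E'
from h import *
go((.6135,.2295,.17),(.6135,.2295,.03))
for n in("scene","top"):
    w=cloud(capture(n))
    q=w[(np.hypot(w[...,0]-.537,w[...,1]-.05)<.027)&(w[...,2]>.02)&(w[...,2]<.09)]
    t=q[q[:,2]>q[:,2].max()-.012];print(n,len(q),q[:,2].max().round(3),t.mean(0).round(3),((q.max(0)+q.min(0))/2).round(3))
E
```

```text
time_s: 29.05
position: [0.6132, 0.2278, 0.1678]
orientation: [1.243, 2.885, -0.001]
force: [0.9, 0.1, 0.3]
gripper_width: 1.002
gripper_force: 0.0
t 29.05 at [0.6132 0.2278 0.1678] w 1.002 toolx 133.4 toolz [-0.    -0.001 -1.   ] F [0.9 0.1 0.3]
[0.6135 0.2295 0.17  ] shares [ 0.008  0.011 -0.018]
[0.6135 0.2295 0.03  ] shares [0.000e+00 1.000e-03 1.167e+00]
scene 177 0.061 [0.541 0.048 0.056] [0.542 0.049 0.041]Traceback (most recent call last):
  File "<stdin>", line 6, in <module>
    return umr_maximum(a, axis, None, out, keepdims, initial, where)
ValueError: zero-size array to reduction operation maximum which has no identity
```

```bash
python3 -m pendant '{"xyz":[[0.008,0.011,0.2],[0,0,0.3],[0,0,0.3],[0,0,0.21],[0,0,0.13],[0,0,0],[0,0,0]],"rotation":[[0,0,0],[0,0,0],[0,0,0],[0,0,0],[0,0,0],[0,0,0],[0,0,0]],"claw":[-1,-1,-1,-1,-1,-1,-1]}'
python3 -m pendant '{"xyz":[[0,0,0],[0,0,0],[0,0,0],[0,0,0],[0,0,0],[0,0,0]],"rotation":[[0,0,0],[0,0,0],[0,0,0],[0,0,0],[0,0,0],[0,0,0]],"claw":[1,1,1,1,1,1]}' 50
python3 -m pendant '{"xyz":[[0,0,-0.1],[0,0,-0.25],[0,0,-0.35],[0,0,-0.3],[0,0,-0.1],[0,0,0],[0,0,0]],"rotation":[[0,0,0],[0,0,0],[0,0,0],[0,0,0],[0,0,0],[0,0,0],[0,0,0]],"claw":[1,1,1,1,1,1,1]}'
python3 - <<'E'
from h import *
go((.4954,.0927,.16),(.4954,.0927,.042))
p=np.array(telemetry.state()["position"])
for n in("scene","top"):
    w=cloud(capture(n))
    q=w[(np.hypot(w[...,0]-p[0],w[...,1]-p[1])<.025)&(w[...,2]>.09)&(w[...,2]<.15)];print(n,len(q),len(q) and (q[:,2].min().round(3),q.mean(0).round(3)))
E
```

```text
time_s: 30.02
position: [0.6142, 0.2309, 0.032]
orientation: [1.241, 2.885, 0.001]
force: [-1.0, -0.6, 0.5]
gripper_width: 0.998
gripper_force: 0.0
time_s: 30.78
position: [0.6138, 0.2308, 0.0315]
orientation: [1.241, 2.886, 0.0]
force: [-2.3, -1.9, 8.1]
gripper_width: 0.403
gripper_force: 49.2
time_s: 31.65
position: [0.613, 0.2304, 0.1615]
orientation: [-1.241, -2.885, 0.002]
force: [0.8, -0.4, -1.4]
gripper_width: 0.403
gripper_force: 50.0
t 31.65 at [0.613  0.2304 0.1615] w 0.403 toolx 133.46 toolz [-0.002 -0.001 -1.   ] F [ 0.8 -0.4 -1.4]
[0.4954 0.0927 0.16  ] shares [-0.159 -1.501  0.015]
[0.4954 0.0927 0.042 ] shares [-0.001  0.002  0.983]
scene 111 (np.float64(0.129), array([0.624, 0.222, 0.14 ]))
top 0 0
```

```bash
python3 -m pendant '{"xyz":[[-0.015,-0.15,0],[-0.03,-0.3,0],[-0.035,-0.35,0],[-0.035,-0.35,0],[-0.025,-0.2,0],[-0.015,-0.11,0],[-0.004,-0.04,0],[0,0,0]],"rotation":[[0,0,0],[0,0,0],[0,0,0],[0,0,0],[0,0,0],[0,0,0],[0,0,0],[0,0,0]],"claw":[1,1,1,1,1,1,1,1]}'
python3 -m pendant '{"xyz":[[0,0,0],[0,0,0.15],[0,0,0.25],[0,0,0.25],[0,0,0.17],[0,0,0.1],[0,0,0.04],[0,0,0]],"rotation":[[0,0,0],[0,0,0],[0,0,0],[0,0,0],[0,0,0],[0,0,0],[0,0,0],[0,0,0]],"claw":[1,1,1,1,1,1,1,1]}'
python3 - <<'E'
from h import *
go((.4954,.0927,.038))
E
```

```text
time_s: 32.75
position: [0.4964, 0.0936, 0.1628]
orientation: [-1.241, -2.886, -0.001]
force: [0.1, 1.1, -1.2]
gripper_width: 0.404
gripper_force: 50.2
time_s: 33.75
position: [0.4962, 0.0933, 0.0477]
orientation: [-1.241, -2.886, -0.0]
force: [-0.3, -0.1, -1.8]
gripper_width: 0.397
gripper_force: 50.2
t 33.75 at [0.4962 0.0933 0.0477] w 0.397 toolx 133.46 toolz [ 0.  0. -1.] F [-0.3 -0.1 -1.8]
[0.4954 0.0927 0.038 ] shares [ 0.001 -0.008  0.081]
```

```bash
python3 -m pendant '{"xyz":[[0,-0.008,0.03],[0,0,0.025],[0,0,0.015],[0,0,0.01],[0,0,0],[0,0,0]],"rotation":[[0,0,0],[0,0,0],[0,0,0],[0,0,0],[0,0,0],[0,0,0]],"claw":[1,1,1,1,1,1]}'
python3 -m pendant '{"xyz":[[0,0,0.01],[0,0,0],[0,0,0]],"rotation":[[0,0,0],[0,0,0],[0,0,0]],"claw":[1,1,1]}'
```

```text
time_s: 34.5
position: [0.4954, 0.0925, 0.0381]
orientation: [1.241, 2.886, 0.0]
force: [-0.1, 0.2, -1.7]
gripper_width: 0.402
gripper_force: 50.2
time_s: 34.88
position: [0.4954, 0.0925, 0.0369]
orientation: [-1.241, -2.886, -0.0]
force: [-0.6, -0.2, -1.3]
gripper_width: 0.405
gripper_force: 50.2
```

```bash
python3 -m pendant '{"xyz":[[0,0,0.01],[0,0,0],[0,0,0]],"rotation":[[0,0,0],[0,0,0],[0,0,0]],"claw":[1,1,1]}'
python3 -m pendant '{"xyz":[[0,0,0.004],[0,0,0],[0,0,0]],"rotation":[[0,0,0],[0,0,0],[0,0,0]],"claw":[1,1,1]}'
```

```text
time_s: 35.25
position: [0.4954, 0.0925, 0.0357]
orientation: [-1.241, -2.886, -0.0]
force: [-0.9, 0.3, -1.4]
gripper_width: 0.404
gripper_force: 50.2
time_s: 35.62
position: [0.4954, 0.0925, 0.0355]
orientation: [1.241, 2.886, -0.0]
force: [-2.3, 0.3, 6.4]
gripper_width: 0.405
gripper_force: 51.2
```

Contact. I'll release, lift and move aside (toward world -x-y) for a last look.

```bash
python3 -m pendant '{"xyz":[[0,0,0],[0,0,0],[0,0,0],[0,0,0],[0,0,-0.1],[0,0,-0.3],[0,0,-0.4],[0,0,-0.3]],"rotation":[[0,0,0],[0,0,0],[0,0,0],[0,0,0],[0,0,0],[0,0,0],[0,0,0],[0,0,0]],"claw":[-0.6,-0.3,-0.3,-0.3,-0.3,-0.6,-1,-1]}'
python3 -m pendant '{"xyz":[[0.2,0,-0.1],[0.35,0,-0.1],[0.35,0,-0.1],[0.35,0.1,0],[0.35,0.1,0],[0.2,0.1,0],[0,0,0],[0,0,0]],"rotation":[[0,0,0],[0,0,0],[0,0,0],[0,0,0],[0,0,0],[0,0,0],[0,0,0],[0,0,0]],"claw":[-1,-1,-1,-1,-1,-1,-1,-1]}'
python3 - <<'E'
from h import *
go()
for n in("scene","top"):
    c=capture(n);w=cloud(c)
    for k,x,y in(("oil",.6196,-.0377),("long",.5782,.0058),("med",.5368,.0492),("short",.4954,.0927),("eye1",.394,-.233),("eye2",.424,.334),("screw",.4975,-.2315)):
        q=w[(np.hypot(w[...,0]-x,w[...,1]-y)<.027)&(w[...,2]>.02)&(w[...,2]<.09)]
        if len(q): print(n,k,len(q),q[:,2].max().round(3),((q.max(0)+q.min(0))/2).round(3)[:2])
    i=c["img"][...,::-1]; i=i[150:290,280:480] if n=="scene" else i[110:235,240:430]
    cv2.imwrite(f"pics/end_{n}.png",cv2.resize(i,None,fx=4,fy=4,interpolation=2))
E
```

```text
time_s: 36.62
position: [0.4955, 0.0927, 0.1698]
orientation: [1.24, 2.885, 0.001]
force: [0.3, -0.6, 0.4]
gripper_width: 1.0
gripper_force: 0.0
time_s: 37.62
position: [0.3724, 0.2736, 0.2029]
orientation: [-1.24, -2.886, 0.001]
force: [-0.2, -0.5, -0.6]
gripper_width: 1.0
gripper_force: 0.0
t 37.62 at [0.3724 0.2736 0.2029] w 1.0 toolx 133.48 toolz [-0.001 -0.001 -1.   ] F [-0.2 -0.5 -0.6]
scene oil 225 0.079 [ 0.624 -0.039]
scene long 222 0.08 [0.58  0.007]
scene med 177 0.062 [0.541 0.049]
scene short 163 0.048 [0.498 0.092]
scene eye1 144 0.056 [ 0.396 -0.234]
scene eye2 136 0.055 [0.426 0.335]
scene screw 210 0.063 [ 0.499 -0.232]
top oil 165 0.079 [ 0.617 -0.039]
top long 169 0.08 [0.572 0.007]
top med 165 0.064 [0.532 0.05 ]
top short 202 0.047 [0.492 0.092]
top eye1 158 0.056 [ 0.391 -0.232]
top eye2 170 0.056 [0.421 0.334]
top screw 186 0.064 [ 0.494 -0.231]
```

View pics/end_scene.png

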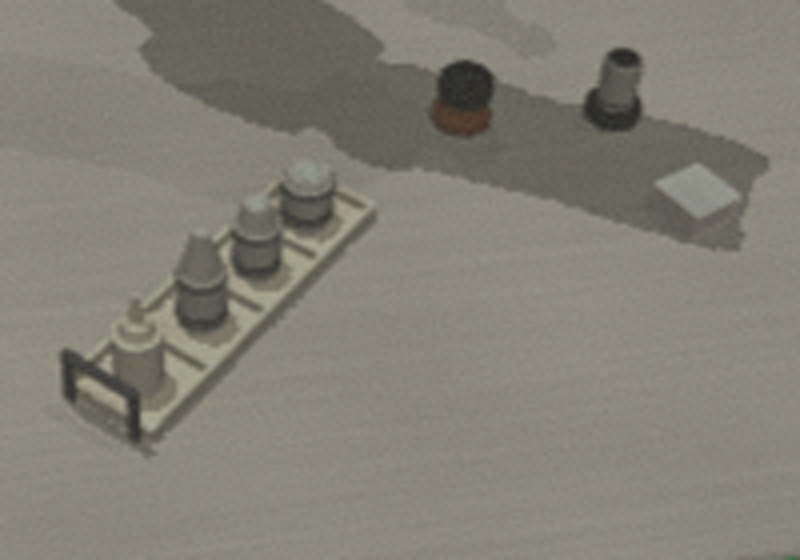

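View pics/end_top.png

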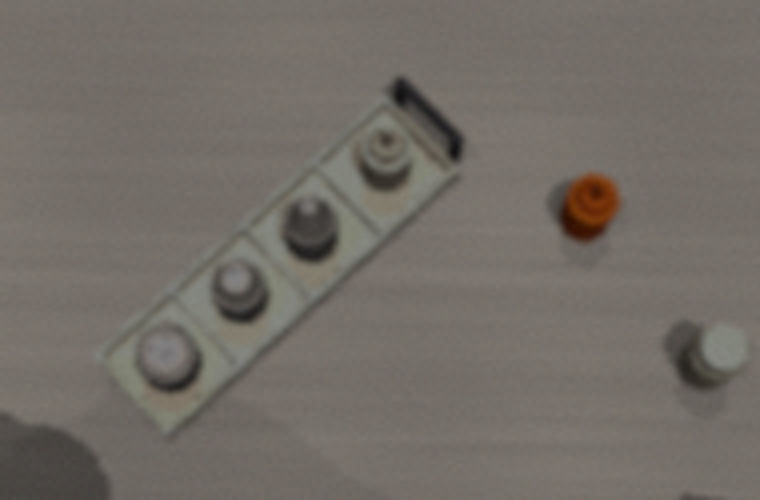

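Both crops show all four items upright in their pockets: bottle by the handle (140,350), then long (203,280), medium (257,235) and short (307,190). The eyepieces and the flat-capped bottle are unmoved.

```bash
python3 -c "
from rig import r
print(r.close_job())"
```

```text
the job is handed in; nothing more can be done
None
```

The kit is packed and the job handed in at about 38 s: oil bottle beside the handle, then the long, medium and short objectives, all upright, with the eyepieces and flat-capped bottle left where they stood.

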